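Index the bracket table back to its load station

ROBOT

A 6-joint arm with a two-finger parallel gripper is mounted at the origin on the work surface. World frame = base frame: x ahead of the robot, y to its left, z up, the work surface at z = 0. Lengths are in m, angles in degrees, forces in N, time in s.
With the tool pointing down it reaches from about 0.375 to 0.9 m from the base axis. Payload 3.1 kg.
Tool frame: the origin (TCP) lies on the centre line of the jaws, within the pads' length; the fingertips stand 25 mm ahead of it and the grasp point (between the pads) lies 6 mm ahead of it; z points along the fingers, y is the line along which they close (so a half turn about z gives the same grasp; the last joint's range is limited). The gripper opens to 87 mm and grips with 3 to 60 N. Pads are 19 mm wide; open, the fingers measure 117 mm over their backs; the gripper's body (75 mm by 190 mm) begins 51 mm behind the grasp point.
Start: joints at [-73.31, 30.224, 82.088, -0, 67.689, -10.227], TCP at [0.283, -0.557, 0.248] pointing down, gripper open.
Joint ranges: [-176.69, 176.69], [-43.24, 126.21], [12.49, 139.97], [-82, 262], [0, 151.66], [-163.58, 163.58]. Speed limits (degrees/s): [159.86, 159.86, 180, 180, 180, 180].

INTERFACE

Orientations are given as a 3x3 rotation matrix whose columns are the frame's x, y, z axes.
In Python, from rig import * gives the robot as it stands.
- The arm moves only by the tool step_arm, never from a script. Its argument "steps" is a list of rows, each a list of 7 numbers: the shift along the tool's x, y, z normalised to -1 to 1, where 1 is 0.3 m, then the turn, a rotation vector about the tool's x, y, z normalised to -1 to 1, where 1 is 45 degrees, then the gripper's target within -1 to 1 (shut at 1, half-way at 0, fully open at -1). A call has 1 to 8 rows; each row is the pose to reach, as a shift and turn from the pose commanded when the call began, along the tool's axes at that moment; what a row does not reach only later rows make up. A row lasts 1/12 s, in which the tool goes at most 41.7 mm and 7.16 degrees, less where a joint would pass 70% of its speed; a pose out of reach is approached as far as the arm can. A call with a number of a shift or a turn outside -1 to 1 is refused whole. A call with a gripper value outside its range is refused whole. The fingers move at their own pace and stop on an object; the grip force is fixed at half the most. Time passes only in rows, so rows that repeat a pose let the fingers close. It gives the time, the measured TCP pose, the force, the opening and the grip force at its end, in the units of the state.
- read_state(): the state, without advancing time (a new reading comes with each control period).
- capture(name): name is "scene" or "top"; returns a dict with "image" (384x512x3 uint8, red, green, blue), "vertical_fov" (degrees; the focal length in pixels is half the picture's height over the tangent of half this angle, whatever the lens; pixels are square), "cx", "cy" (the principal point, pixels), "world_from_camera" (4x4, takes a point from camera to world coordinates). Camera axes: x right, y down, z forward; pixel columns grow to the right and rows downward; lengths in m; the calibration is good to about 2 mm. A picture is of the moment at which its call begins. There is no depth.
- hand_in(): hands the job in; it is judged then, once.
The state is a dict: "time_s": time; "joint_positions": joint angles; "qvel": joint speeds; "tau": joint torques, N m; "position": TCP position; "tcp_rot": TCP orientation; "force": force on the tool from outside, world axes, zero at the start; "moment": the same for the moment, N m; "opening": opening from 0.0 (shut) to 1.0 (fully open); "grasp_force": force on a finger pad.
Only numpy, scipy, OpenCV 4.12 (cv2) and the standard library are available. Lean on these libraries where they do the work, as an engineer would, in place of code of your own. Each camera call takes 0.05 s, during which the arm holds its last target. There are 200 camera calls.

TASK

The small bench indexing table, with a bracket bolted on it, was left part-way between stations: pull its spring plunger clear of the slotted plate by the black knob and swing the table the shorter way round to the load station, beside the round cone-topped post. Let the plunger drop fully home in the slot there, finding the slot by feel, as the post marks it only roughly. Never force the plunger pin against the plate, leave the other hardware where it lies, and let go of the knob at the end.

Things in the scene. Friction and masses are not known exactly. Their poses are not given: they have to be found in the camera images.
- turntable (a joint): Angle of the table's turning part (arm, plunger, 120 mm faceplate and bracket) in rad about its upright axis; 0 where it stood at the start, positive anticlockwise seen from above. It turns endlessly both ways with no stops and stays where it is left (friction about 2 N at the knob).
- plunger (a joint): Height of the spring plunger, m, up positive: 0 = fully home in a slot (pin 10 mm down in it), 0.010 = pin tip riding on the plate's face, 0.018 = pulled out to its stop. A spring pushes it down: about 5 N home, 7.5 N on the plate, 9 N pulled out. It starts riding on the plate's face (or, rarely, in a slot).
- knob_center (a point): Centre of the black plunger knob: upright, round, 24 mm in diameter, 30 mm tall (27 mm lip round its top 4 mm), 85 mm from the table's axis, 122 mm above the bench with the plunger home, 132 mm riding on the plate. It spins freely on its stem, so the hand need not turn as the table swings. Below it a 28 mm boss, top 77 mm above the bench; the bracket inboard is at most 86 mm high.
- axis (a point): Point on the turning axis at the slotted plate's top face, 40 mm above the bench. On a grey 270 mm square base; its plate is a fixed steel octagon, 210 mm across flats, with eight radial slots 12.6 mm wide, one in the middle of each side, every 45 degrees, on the pin's 85 mm circle. Crossing a slot with the plunger not pulled clear drops the pin in and locks the table.
- plunger_pin: The plunger's flat-ended steel pin, 10 mm in diameter; origin at its lower tip, z up; it moves with the plunger. Its push on the plate or a slot's wall must stay below 40 N (the spring alone gives 8 N). It falls into a slot only when within 1.3 mm of its middle. Pressing down on the knob adds to it.
- trolley: Loose dark steel trolley with four pale wheels, 110 x 100 x 50 mm, lying on the bench; to be left alone.
- spare_bracket: Loose galvanised channel bracket, 140 x 56 x 36 mm; to be left alone.
- stud_a: Loose hexagonal plate, 52 mm, with an upright stud, 52 mm high, on the bench near the indexing table; to be left alone.
- stud_b: Another such plate with an upright stud, 52 mm high; to be left alone.
- spanner: Loose steel spanner on the bench beside the indexing table; to be left alone.
- nut: Loose 24 mm hexagon nut, 13 mm high, lying on a corner of the indexing table's base; to be left alone.
- bolt_bin: Grey open bin of bolts, 130 x 100 x 50 mm; to be left alone.
- post_top (a point): Tip of the round steel post with a cone top, 17 mm in diameter, 65 mm above the bench, on the base just outside the plate, 122 mm from the axis. It marks the load station roughly: the middle of that slot lies up to 16 mm (0.18 rad) to either side of the line from axis to post, along the pin's circle; the next slots are 67 mm on. Opposite stands a squat square rest, 24 mm wide: not the station.

How it is judged (in metres and radians):
On the way, in this order (a step that is already met when the one before it is completed fails the run):
1. the plunger is pulled clear of the plate, at least 2 mm above its face (value of joint plunger above 0.012 m), for 0.1 s.
2. the table has been swung to the load station: the pin is within 60 mm of the post's tip, seen from above (37 mm when it stands straight inward from it) (horizontal distance between plunger_pin and post_top below 0.06 m), for 0.1 s.
At the end, for the whole second after the job is handed in: The plunger is fully home (within 2 mm of its lowest position) in the slot beside the cone-topped post, its pin within 50 mm of the post's tip seen from above (37 mm when straight inward from it), and the table is at rest (value of joint plunger below 0.002 m and horizontal distance between plunger_pin and post_top below 0.05 m and velocity of joint turntable between -0.05 and 0.05 rad/s); the robot touches nothing.
It fails at once if the table is turned more than 172 degrees to either side of where it stood: that is the longer way round (value of joint turntable above 3 rad or value of joint turntable below -3 rad).
It fails at once if the plunger pin is forced against the plate with more than 40 N (contact force between plunger_pin and anything else above 40 N).
It fails at once if other hardware on the bench is pushed more than 30 mm from where it lay (distance of any of trolley, spare_bracket, stud_a, stud_b, spanner, nut, bolt_bin from where it was at the start of the episode above 0.03 m).
It also fails if it takes over 45 s, if anything falls off the work surface, if the arm or the gripper's body presses on something with over 40 N, if the wrist force passes 120 N, or if a joint passes its speed limit or range.

## Working session

There is one attempt and no reset: what is moved stays moved. The work goes in short steps, Python scripts to look and compute and a tool call to move; the robot and the scene stay as the last step left them, time stands still between calls to the robot, and variables do not carry over. Pictures are saved under pics/ and viewed, at most 10 in all, crops included, and the job is handed in when it is done.

Besides the shell and the picture viewer there is one more tool, called by a JSON object that holds its "api" and its "payload". step_arm: Moves the arm, as the interface text tells. Scaled input: -1 to 1 covers 0.3 m each way for a shift and 45 degrees each way for a turn. Its arguments: {"type":"object","properties":{"steps":{"type":"array"}},"required":["steps"]}

```bash
mkdir -p pics
cat > h.py <<'E'
import numpy as np, cv2
from rig import *
def ray(c,u,v):
    f=c["image"].shape[0]/2/np.tan(np.radians(c["vertical_fov"]/2)); T=np.array(c["world_from_camera"])
    return T[:3,3], T[:3,:3]@np.array([(u-c["cx"])/f,(v-c["cy"])/f,1])
def onz(c,u,v,z):
    o,d=ray(c,u,v); return o+d*(z-o[2])/d[2]
def proj(c,p):
    f=c["image"].shape[0]/2/np.tan(np.radians(c["vertical_fov"]/2)); T=np.array(c["world_from_camera"])
    q=T[:3,:3].T@(np.array(p)-T[:3,3]); return c["cx"]+f*q[0]/q[2], c["cy"]+f*q[1]/q[2]
E
python3 - <<'E'
from h import *
for n in("scene","top"):
    c=capture(n); cv2.imwrite(f"pics/{n}0.png",cv2.resize(c["image"][:,:,::-1],(800,600),interpolation=cv2.INTER_CUBIC))
    print(n,c["vertical_fov"],np.round(c["world_from_camera"],3).tolist())
s=read_state();print(s["time_s"],s["position"],np.round(s["tcp_rot"],3).tolist(),s["force"])
E
```

```text
scene 49.76735366843293 [[-0.004, 0.635, -0.772, 1.57], [1.0, 0.014, 0.006, -0.017], [0.015, -0.772, -0.635, 0.912], [0.0, 0.0, 0.0, 1.0]]
top 56.145330457686086 [[0.004, -0.993, 0.118, 0.427], [-1.0, -0.004, -0.004, 0.013], [0.004, -0.118, -0.993, 1.366], [0.0, 0.0, 0.0, 1.0]]
0.1 [ 0.28277238 -0.55669904  0.24668334] [[0.892, 0.453, -0.001], [0.453, -0.892, 0.002], [0.0, -0.002, -1.0]] [ 0.60787872  0.00929976 -0.69236018]
```

View pics/scene0.png

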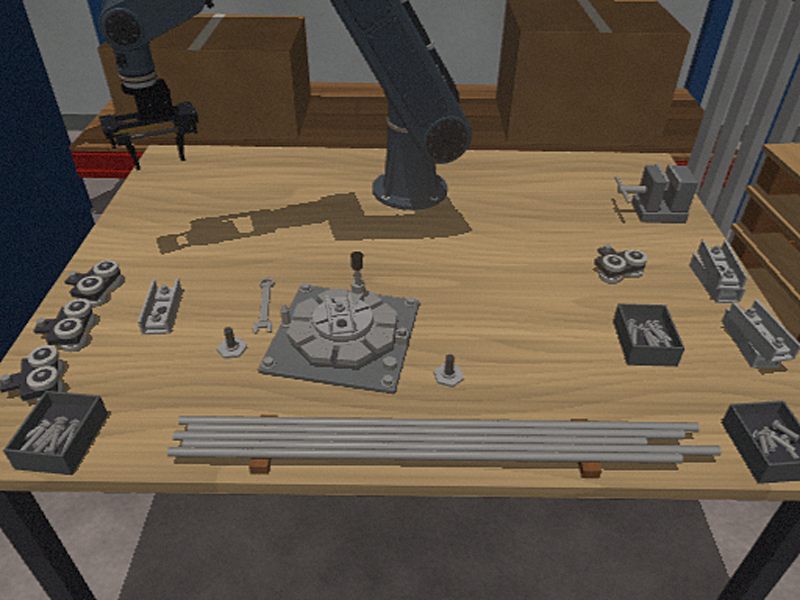

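View pics/top0.png

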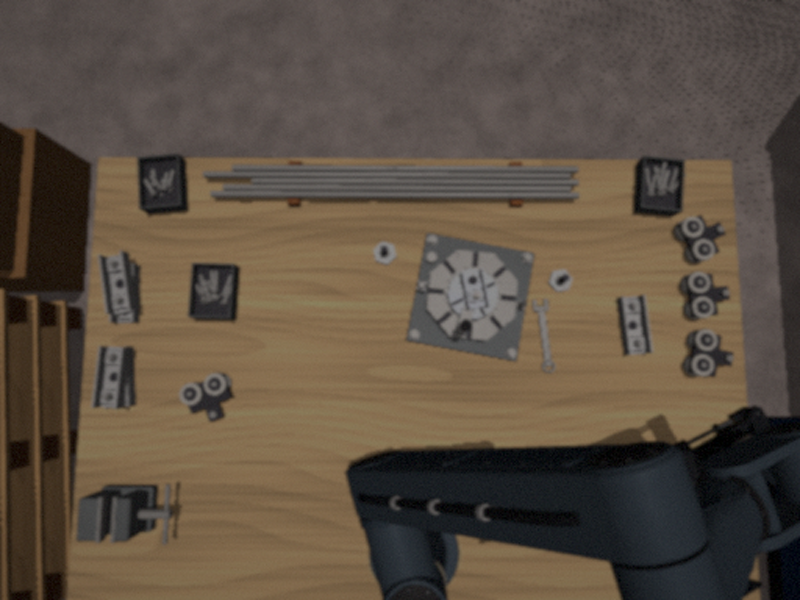

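The table lies near (472,293) in the top view, with the knob at (463,327). In the scene view the knob is at (357,262), and the possible posts are at (284,315) and (403,332). Next I'll enlarge both.

Run:
```python
from h import *
a=capture("scene")["image"][165:255,160:275,::-1]; b=capture("top")["image"][145:235,255:347,::-1]
a=cv2.resize(a,None,fx=4.0,fy=6,interpolation=cv2.INTER_CUBIC);b=cv2.resize(b,None,fx=3.5,fy=6,interpolation=cv2.INTER_CUBIC)
cv2.imwrite("pics/z1.png",np.hstack([a,b])); print(a.shape,b.shape)
```

```text
(540, 460, 3) (540, 322, 3)
```

View pics/z1.png

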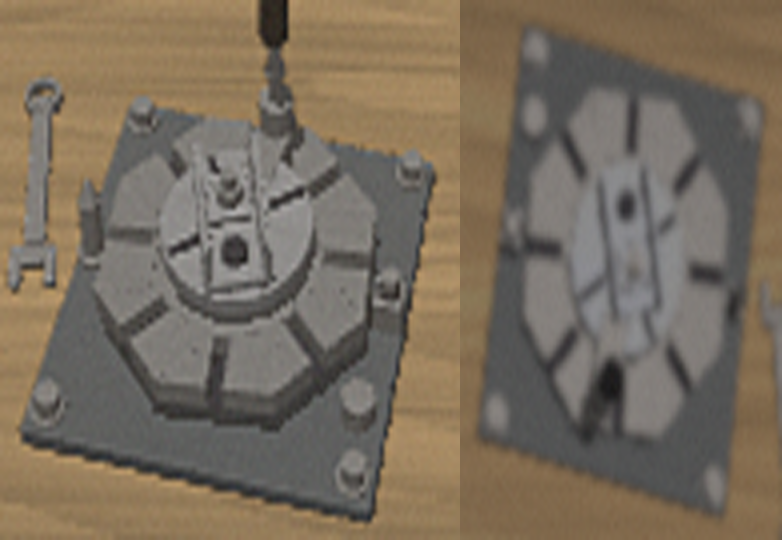

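The cone-topped post is the left one in the scene crop, with its tip at crop (90,185), and it lies to the right in the top view. The square rest is on the opposite side. The knob is the black cylinder. Now I'll measure all of these.

```bash
cat > m.py <<'E'
from h import *
from scipy.optimize import minimize
t=capture("top"); s=capture("scene")
pt=lambda x,y:(255+x/3.5-0.5+.5/3.5-0,145+y/6-.42)
P=np.array([onz(t,*pt(x-460,y),.04)[:2] for x,y in [(631,122),(686,172),(707,272),(679,368),(565,365),(543,246),(573,150)]])
g=cv2.cvtColor(t["image"],cv2.COLOR_RGB2GRAY).astype(np.float32)
rs=np.linspace(.074,.098,9)
def prof(a,th):
    X=[[proj(t,(a[0]+r*np.cos(q),a[1]+r*np.sin(q),.04)) for q in th] for r in rs]
    X=np.array(X,np.float32); return cv2.remap(g,X[...,0].copy(),X[...,1].copy(),cv2.INTER_LINEAR).mean(0)
# circle fit start
A=np.c_[2*P,np.ones(len(P))]; c0=np.linalg.lstsq(A,(P**2).sum(1),rcond=None)[0][:2]
def cost(v): # dark at 8 slots (drop the two brightest: knob/arm may cover)
    k=v[2]+np.arange(8)*np.pi/4
    w=np.linspace(-.07,.07,5); return np.mean([prof(v[:2],k+d).clip(60,200) for d in w])
ph=[cost([*c0,p]) for p in np.linspace(0,np.pi/4,30)]; p0=np.linspace(0,np.pi/4,30)[np.argmin(ph)]
r=minimize(cost,[*c0,p0],method="Nelder-Mead",options=dict(initial_simplex=[[*c0,p0],[c0[0]+.004,c0[1],p0],[c0[0],c0[1]+.004,p0],[*c0,p0+.04]],xatol=1e-4))
ax=r.x[:2]; print("c0",c0,"axis",ax,"phase deg",np.degrees(r.x[2])%45,r.fun)
# knob: darkest blob in both views
def blob(c,u,v,h=16,thr=45):
    G=cv2.cvtColor(c["image"],cv2.COLOR_RGB2GRAY); m=np.zeros_like(G); m[v-h:v+h,u-h:u+h]=G[v-h:v+h,u-h:u+h]<thr
    n,l,st,ce=cv2.connectedComponentsWithStats(m); i=1+np.argmax(st[1:,4]); return st[i],ce[i]
bs=blob(s,228,168); print("knob scene",bs)
o1,d1=ray(s,*bs[1]); 
kz=.132; K=o1+d1*(kz-o1[2])/d1[2]; print("knob(scene,z=.132)",K)
bt=blob(t,296,209,10); print("knob top",bt, onz(t,*bt[1],kz))
print("r,ang",np.hypot(*(K[:2]-ax)),np.degrees(np.arctan2(*(K[:2]-ax)[::-1])))
p=onz(s,182.3,195.5,.065); print("post",p,np.hypot(*(p[:2]-ax)),np.degrees(np.arctan2(*(p[:2]-ax)[::-1])))
S=read_state()
E
python3 m.py
```

```text
c0 [ 0.59667639 -0.13477913] axis [ 0.59742594 -0.13560924] phase deg 39.14607511977403 75.09527587890625
knob scene (array([225, 161,   7,  12,  59], dtype=int32), array([228.33898305, 166.66101695]))
knob(scene,z=.132) [ 0.51422147 -0.10975747  0.132     ]
knob top (array([295, 206,   6,   6,  30], dtype=int32), array([297.63333333, 208.63333333])) [ 0.51440028 -0.11079469  0.132     ]
r,ang 0.08712805952391822 162.73988852077616
post [ 0.57950787 -0.25261782  0.065     ] 0.11837256422021863 -98.70633394417084
```

Knob from both views: (0.514,-0.110), at 163° about the axis. The post is at 261° and the slot beside it at about 264°, so the swing is about +101° anticlockwise. I'll move above the knob with the jaws along the tangent at the load slot.

{"api": "step_arm", "payload": {"steps": [[0.683, -0.489, 0, 0, 0, -0.636, -1], [0.683, -0.489, 0, 0, 0, -0.636, -1], [0.683, -0.489, 0, 0, 0, -0.636, -1], [0.683, -0.489, 0, 0, 0, -0.636, -1], [0.683, -0.489, 0, 0, 0, -0.636, -1], [0.683, -0.489, 0, 0, 0, -0.636, -1], [0.683, -0.489, 0, 0, 0, -0.636, -1]]}}

```text
time_s: 0.88
position: [0.4007, -0.3264, 0.2474]
tcp_rot: [[0.561, 0.828, -0.001], [0.828, -0.561, 0.006], [0.004, -0.004, -1.0]]
force: [-0.2, -0.6, -0.7]
opening: 1.003
grasp_force: 0.0
```

```bash
cat > w.py <<'E'
import sys
from h import *
S=read_state();R=np.array(S["tcp_rot"]);p=np.array(S["position"])
a=[float(x) for x in sys.argv[1:]]
print("t",round(S["time_s"],2),"pos",p.round(4),"yaw_y",np.degrees(np.arctan2(R[1,1],R[0,1])).round(2),"F",np.round(S["force"],1),"open",S["opening"],"gf",S["grasp_force"],"tilt z",R[:,2].round(4))
if a: print("units",(R.T@(np.array(a)-p)/.3).round(4))
E
python3 w.py 0.5145 -0.110 0.21
```

```text
t 0.88 pos [ 0.4007 -0.3264  0.2474] yaw_y -34.14 F [-0.2 -0.6 -0.7] open 1.0027100661231347 gf 0.0 tilt z [-7.0e-04  5.6e-03 -1.0e+00]
units [ 0.8094 -0.0904  0.1284]
```

{"api": "step_arm", "payload": {"steps": [[0.809, -0.09, 0.127, 0, 0, -0.63, -1], [0.809, -0.09, 0.127, 0, 0, -0.63, -1], [0.809, -0.09, 0.127, 0, 0, -0.63, -1], [0.809, -0.09, 0.127, 0, 0, -0.63, -1], [0.809, -0.09, 0.127, 0, 0, -0.63, -1], [0.809, -0.09, 0.127, 0, 0, -0.63, -1], [0.809, -0.09, 0.127, 0, 0, -0.63, -1], [0.809, -0.09, 0.127, 0, 0, -0.63, -1]]}}

```text
time_s: 1.55
position: [0.5148, -0.1166, 0.2091]
tcp_rot: [[0.102, 0.995, -0.001], [0.995, -0.102, -0.0], [-0.0, -0.001, -1.0]]
force: [-0.1, -0.2, -0.3]
opening: 1.004
grasp_force: 0.0
```

```bash
python3 w.py 0.5145 -0.110 0.138
python3 - <<'E'
from h import *
a=capture("scene")["image"][125:215,165:275,::-1]
cv2.imwrite("pics/z2.png",cv2.resize(a,None,fx=6,fy=6,interpolation=cv2.INTER_CUBIC))
E
```

```text
t 1.55 pos [ 0.5148 -0.1166  0.2091] yaw_y -5.85 F [-0.1 -0.2 -0.3] open 1.0039453338244662 gf 0.0 tilt z [-7.e-04 -1.e-04 -1.e+00]
units [ 0.0218 -0.0031  0.2369]
```

View pics/z2.png

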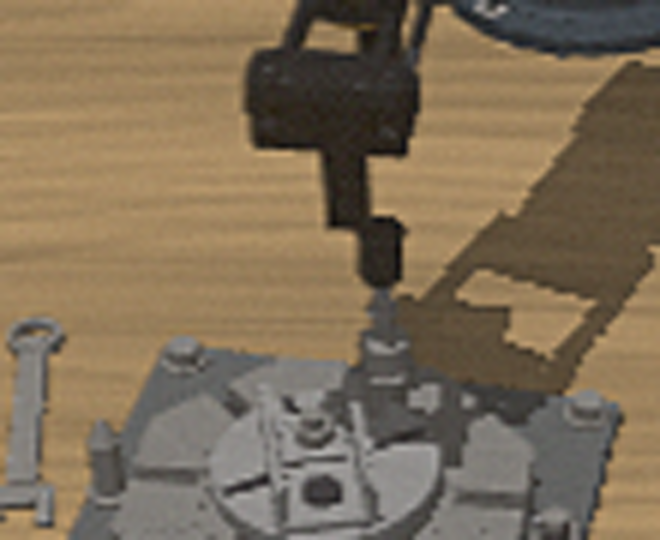

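The finger sits about as far left of the knob (348 against 382) as the remaining 7 mm and the 6° yaw predict. I'll correct, descend and close.

{"api": "step_arm", "payload": {"steps": [[0.022, -0.003, 0.1, 0, 0, 0, -1], [0.022, -0.003, 0.2, 0, 0, 0, -1], [0.022, -0.003, 0.25, 0, 0, 0, -1], [0.022, -0.003, 0.25, 0, 0, 0, -1], [0.022, -0.003, 0.25, 0, 0, 0, 0.3], [0.022, -0.003, 0.25, 0, 0, 0, 0.3], [0.022, -0.003, 0.25, 0, 0, 0, 0.3], [0.022, -0.003, 0.25, 0, 0, 0, 0.3]]}}

```text
time_s: 2.27
position: [0.5149, -0.1125, 0.1358]
tcp_rot: [[0.107, 0.994, 0.003], [0.994, -0.107, -0.001], [-0.001, 0.003, -1.0]]
force: [1.2, -0.6, -0.2]
opening: 0.78
grasp_force: 0.0
```

```bash
python3 w.py 0.5145 -0.110 0.134
```

```text
t 2.27 pos [ 0.5149 -0.1125  0.1358] yaw_y -6.15 F [ 1.2 -0.6 -0.2] open 0.7796982766748748 gf 0.0 tilt z [ 0.0027 -0.0013 -1.    ]
units [ 0.0081 -0.0023  0.0061]
```

{"api": "step_arm", "payload": {"steps": [[0.006, 0, 0, 0, 0, 0, 1], [0.006, 0, 0, 0, 0, 0, 1], [0.006, 0, 0, 0, 0, 0, 1], [0.006, 0, 0, 0, 0, 0, 1], [0.006, 0, 0, 0, 0, 0, 1], [0.006, 0, 0, 0, 0, 0, 1], [0.006, 0, 0, 0, 0, 0, 1]]}}

```text
time_s: 2.85
position: [0.5161, -0.1103, 0.1346]
tcp_rot: [[0.107, 0.994, 0.004], [0.994, -0.107, -0.001], [-0.001, 0.004, -1.0]]
force: [4.2, -0.1, -1.2]
opening: 0.286
grasp_force: 30.0
```

{"api": "step_arm", "payload": {"steps": [[0, 0, 0, 0, 0, 0, 1], [0, 0, 0, 0, 0, 0, 1], [0, 0, 0, 0, 0, 0, 1], [0, 0, 0, 0, 0, 0, 1]]}}

```text
time_s: 3.18
position: [0.5159, -0.1103, 0.1346]
tcp_rot: [[0.107, 0.994, 0.003], [0.994, -0.107, -0.001], [-0.001, 0.003, -1.0]]
force: [5.0, 1.0, -3.0]
opening: 0.283
grasp_force: 30.0
```

```bash
python3 w.py
```

```text
t 3.18 pos [ 0.5159 -0.1103  0.1346] yaw_y -6.13 F [ 5.  1. -3.] open 0.2831453474901715 gf 29.99287784099579 tilt z [ 3.4e-03 -9.0e-04 -1.0e+00]
```

{"api": "step_arm", "payload": {"steps": [[0, 0, -0.009, 0, 0, 0, 1], [0, 0, -0.017, 0, 0, 0, 1], [0, 0, -0.017, 0, 0, 0, 1], [0, 0, -0.017, 0, 0, 0, 1]]}}

```text
time_s: 3.52
position: [0.5157, -0.1103, 0.1388]
tcp_rot: [[0.107, 0.994, 0.003], [0.994, -0.107, -0.001], [-0.001, 0.003, -1.0]]
force: [7.1, -1.6, -10.0]
opening: 0.286
grasp_force: 30.0
```

```bash
cat > arc.py <<'E'
import sys
from h import *
S=read_state();R=np.array(S["tcp_rot"]);p=np.array(S["position"]);ax=np.array([.5974,-.1356])
d=p[:2]-ax; a0=np.arctan2(d[1],d[0]); print("pos",p.round(4),"F",np.round(S["force"],1),"r",np.hypot(*d),"ang",np.degrees(a0)%360)
z=float(sys.argv[1])
for k in map(float,sys.argv[2:]):
    q=np.radians(k); t=np.array([*(ax+.085*np.array([np.cos(q),np.sin(q)])),z]); print(k,(R.T@(t-p)/.3).round(3))
E
python3 arc.py 0.1396 170 179 188 197 206 215 219 223
```

```text
pos [ 0.5157 -0.1103  0.1388] F [  7.1  -1.6 -10. ] r 0.08546972783766209 ang 162.81097590491768
170.0 [-0.036 -0.003 -0.003]
179.0 [-0.08  -0.003 -0.003]
188.0 [-0.124  0.005 -0.002]
197.0 [-0.166  0.019 -0.002]
206.0 [-0.205  0.04  -0.002]
215.0 [-0.241  0.066 -0.002]
219.0 [-0.255  0.08  -0.002]
223.0 [-0.269  0.094 -0.002]
```

{"api": "step_arm", "payload": {"steps": [[-0.036, -0.003, -0.003, 0, 0, 0, 1], [-0.08, -0.003, -0.003, 0, 0, 0, 1], [-0.124, 0.005, -0.003, 0, 0, 0, 1], [-0.166, 0.019, -0.003, 0, 0, 0, 1], [-0.205, 0.04, -0.003, 0, 0, 0, 1], [-0.241, 0.066, -0.003, 0, 0, 0, 1], [-0.255, 0.08, -0.003, 0, 0, 0, 1], [-0.255, 0.08, -0.003, 0, 0, 0, 1]]}}

```text
time_s: 4.18
position: [0.5297, -0.1883, 0.1387]
tcp_rot: [[0.107, 0.994, -0.002], [0.994, -0.107, 0.002], [0.002, -0.003, -1.0]]
force: [2.8, 1.1, -9.7]
opening: 0.28
grasp_force: 30.0
```

```bash
python3 arc.py 0.1396 224 231 238 244 249 253
```

```text
pos [ 0.5297 -0.1883  0.1387] F [ 2.8  1.1 -9.7] r 0.08582772434147808 ang 217.90697892971357
224.0 [-0.019  0.024 -0.003]
231.0 [-0.039  0.052 -0.003]
238.0 [-0.056  0.082 -0.003]
244.0 [-0.068  0.109 -0.004]
249.0 [-0.075  0.133 -0.004]
253.0 [-0.079  0.152 -0.004]
```

{"api": "step_arm", "payload": {"steps": [[-0.019, 0.024, -0.001, 0, 0, 0, 1], [-0.039, 0.052, -0.001, 0, 0, 0, 1], [-0.056, 0.082, -0.001, 0, 0, 0, 1], [-0.068, 0.109, -0.001, 0, 0, 0, 1], [-0.075, 0.133, -0.001, 0, 0, 0, 1], [-0.081, 0.162, -0.001, 0, 0, 0, 1], [-0.081, 0.162, -0.001, 0, 0, 0, 1], [-0.081, 0.162, -0.001, 0, 0, 0, 1]]}}

```text
time_s: 4.85
position: [0.5774, -0.2188, 0.141]
tcp_rot: [[0.106, 0.994, 0.003], [0.994, -0.106, -0.002], [-0.002, 0.003, -1.0]]
force: [1.9, -0.5, -9.8]
opening: 0.28
grasp_force: 30.0
```

```bash
python3 arc.py 0.1346 256 258 260 264
python3 - <<'E'
from h import *
a=capture("scene")["image"][130:250,150:270,::-1];b=capture("top")["image"][145:235,255:347,::-1]
cv2.imwrite("pics/z3.png",np.hstack([cv2.resize(a,(400,500),interpolation=cv2.INTER_CUBIC),cv2.resize(b,(400,500),interpolation=cv2.INTER_CUBIC)]))
E
```

```text
pos [ 0.5774 -0.2188  0.141 ] F [ 1.9 -0.5 -9.8] r 0.08556530730936793 ang 256.4680189163495
256.0 [ 0.002 -0.002  0.021]
258.0 [0.001 0.008 0.021]
260.0 [0.    0.018 0.021]
264.0 [-0.     0.037  0.021]
```

View pics/z3.png

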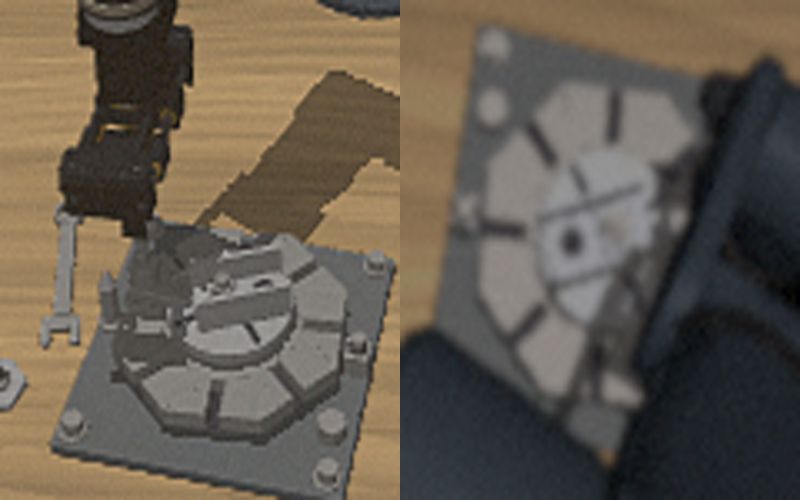

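The swing went well: the knob is held near the post, about 11 mm short of the estimated slot. I'll lower it gently onto the plate's face.

{"api": "step_arm", "payload": {"steps": [[0, 0, 0.006, 0, 0, 0, 1], [0, 0, 0.012, 0, 0, 0, 1], [0, 0, 0.018, 0, 0, 0, 1], [0, 0, 0.018, 0, 0, 0, 1], [0, 0, 0.018, 0, 0, 0, 1]]}}

```text
time_s: 5.37
position: [0.5758, -0.2182, 0.1354]
tcp_rot: [[0.106, 0.994, 0.0], [0.994, -0.106, -0.001], [-0.001, 0.0, -1.0]]
force: [0.8, -3.1, -8.8]
opening: 0.286
grasp_force: 30.0
```

{"api": "step_arm", "payload": {"steps": [[0, 0, 0.003, 0, 0, 0, 1], [0, 0, 0.003, 0, 0, 0, 1]]}}

```text
time_s: 5.53
position: [0.5758, -0.2182, 0.1348]
tcp_rot: [[0.106, 0.994, 0.0], [0.994, -0.106, -0.001], [-0.001, 0.0, -1.0]]
force: [-1.4, -3.6, -6.7]
opening: 0.283
grasp_force: 30.0
```

{"api": "step_arm", "payload": {"steps": [[0, 0, 0.003, 0, 0, 0, 1], [0, 0, 0.003, 0, 0, 0, 1]]}}

```text
time_s: 5.7
position: [0.576, -0.2182, 0.1346]
tcp_rot: [[0.106, 0.994, 0.001], [0.994, -0.106, -0.001], [-0.001, 0.001, -1.0]]
force: [-1.3, -3.5, -0.9]
opening: 0.28
grasp_force: 30.0
```

Contact found: the lift force has fallen to about 0. I'll open slightly to cage the knob, then push it along slowly so the spring can drop the pin.

{"api": "step_arm", "payload": {"steps": [[0, 0, 0, 0, 0, 0, 0.22], [0, 0, 0, 0, 0, 0, 0.22], [0, 0, 0, 0, 0, 0, 0.22], [0, 0, 0, 0, 0, 0, 0.22], [0, 0, 0, 0, 0, 0, 0.22]]}}

```text
time_s: 6.12
position: [0.5761, -0.2174, 0.1338]
tcp_rot: [[0.106, 0.994, 0.001], [0.994, -0.106, 0.0], [0.0, 0.001, -1.0]]
force: [-0.2, -0.5, -1.0]
opening: 0.383
grasp_force: 0.0
```

{"api": "step_arm", "payload": {"steps": [[0, 0.004, 0, 0, 0, 0, 0.22], [0, 0.008, 0, 0, 0, 0, 0.22], [0, 0.012, 0, 0, 0, 0, 0.22], [0, 0.016, 0, 0, 0, 0, 0.22], [0, 0.02, 0, 0, 0, 0, 0.22], [0, 0.024, 0, 0, 0, 0, 0.22], [0, 0.024, 0, 0, 0, 0, 0.22]]}}

```text
time_s: 6.7
position: [0.5804, -0.2178, 0.1333]
tcp_rot: [[0.106, 0.994, -0.006], [0.994, -0.106, 0.002], [0.001, -0.007, -1.0]]
force: [-6.5, 0.5, 4.0]
opening: 0.387
grasp_force: 3.3
```

{"api": "step_arm", "payload": {"steps": [[0, 0, 0, 0, 0, 0, 0.22], [0, 0, 0, 0, 0, 0, 0.22]]}}

```text
time_s: 6.87
position: [0.5804, -0.2178, 0.1332]
tcp_rot: [[0.106, 0.994, -0.006], [0.994, -0.106, 0.002], [0.001, -0.006, -1.0]]
force: [-6.6, 0.2, 4.0]
opening: 0.391
grasp_force: 3.2
```

```bash
python3 w.py
python3 - <<'E'
from h import *
a=capture("scene")["image"][150:210,165:235,::-1]
cv2.imwrite("pics/z4.png",cv2.resize(a,None,fx=9,fy=9,interpolation=cv2.INTER_CUBIC))
E
```

```text
t 6.87 pos [ 0.5804 -0.2178  0.1332] yaw_y -6.09 F [-6.6  0.2  4. ] open 0.39107241092525313 gf 3.205779567360878 tilt z [-0.0059  0.0021 -1.    ]
```

View pics/z4.png

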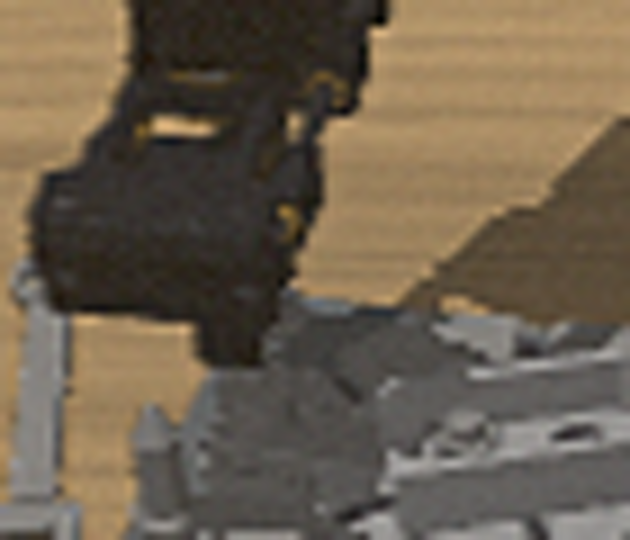

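The fingers hide the knob, so the picture doesn't help here and I'll go by force. Push on in small steps.

{"api": "step_arm", "payload": {"steps": [[0, 0.004, 0, 0, 0, 0, 0.22], [0, 0.007, 0, 0, 0, 0, 0.22], [0, 0.007, 0, 0, 0, 0, 0.22]]}}

```text
time_s: 7.17
position: [0.5809, -0.2176, 0.1331]
tcp_rot: [[0.106, 0.994, -0.01], [0.994, -0.106, 0.003], [0.002, -0.01, -1.0]]
force: [-9.5, 1.2, 5.9]
opening: 0.389
grasp_force: 4.9
```

Run:
```python
from h import *
s=capture("scene");t=capture("top");ax=np.array([.5974,-.1356])
for n,c,u,v in [("scene slot",s,192.5,203.8),("top slot",t,255+247/3.5,145+272/6),("top l",t,255+83/3.5,145+246/6),("scene r?",s,160+345/4,165+258/6)]:
    p=onz(c,u,v,.04);d=p[:2]-ax;print(n,p.round(4),np.hypot(*d),np.degrees(np.arctan2(d[1],d[0]))%360)
```

```text
scene slot [ 0.59   -0.2214  0.04  ] 0.0861342761713793 265.05194494777936
top slot [ 0.5894 -0.2243  0.04  ] 0.08907614113772085 264.8406740867896
top l [ 0.6049 -0.0503  0.04  ] 0.08560889838346052 84.97867012200358
scene r? [ 0.6062 -0.0509  0.04  ] 0.08519314895462186 84.07353679881302
```

The slot is at about 264.5° and the pin still rides near 256°, stuck on plate friction. Friction would make free pushing jumpy, so I'll re-grip, lift, move to just short of the slot and probe there with the knob held.

{"api": "step_arm", "payload": {"steps": [[0, -0.015, 0, 0, 0, 0, 0.22], [0, -0.029, 0, 0, 0, 0, 0.22], [0, -0.029, 0, 0, 0, 0, 1], [0, -0.029, 0, 0, 0, 0, 1], [0, -0.029, 0, 0, 0, 0, 1], [0, -0.029, 0, 0, 0, 0, 1], [0, -0.029, 0, 0, 0, 0, 1]]}}

```text
time_s: 7.85
position: [0.5763, -0.218, 0.1336]
tcp_rot: [[0.106, 0.994, -0.0], [0.994, -0.106, -0.0], [-0.0, -0.0, -1.0]]
force: [-3.0, 0.3, 1.2]
opening: 0.286
grasp_force: 30.0
```

{"api": "step_arm", "payload": {"steps": [[0, 0, -0.006, 0, 0, 0, 1], [0, 0, -0.012, 0, 0, 0, 1], [0, 0, -0.012, 0, 0, 0, 1], [0, 0, -0.012, 0, 0, 0, 1]]}}

```text
time_s: 8.18
position: [0.5761, -0.2178, 0.136]
tcp_rot: [[0.107, 0.994, -0.001], [0.994, -0.107, 0.001], [0.0, -0.001, -1.0]]
force: [0.7, -1.2, -8.6]
opening: 0.284
grasp_force: 30.0
```

```bash
python3 arc.py 0.1366 259 262 263.5 264.5
```

```text
pos [ 0.5761 -0.2178  0.136 ] F [ 0.7 -1.2 -8.6] r 0.08494013405100305 ang 255.48592107704067
259.0 [-0.002  0.017 -0.002]
262.0 [-0.003  0.032 -0.002]
263.5 [-0.003  0.039 -0.002]
264.5 [-0.003  0.044 -0.002]
```

{"api": "step_arm", "payload": {"steps": [[-0.001, 0.012, -0.003, 0, 0, 0, 1], [-0.002, 0.024, -0.003, 0, 0, 0, 1], [-0.003, 0.037, -0.003, 0, 0, 0, 1], [-0.003, 0.037, -0.003, 0, 0, 0, 1], [-0.003, 0.037, -0.003, 0, 0, 0, 1]]}}

```text
time_s: 8.6
position: [0.5882, -0.22, 0.138]
tcp_rot: [[0.106, 0.994, 0.001], [0.994, -0.106, -0.0], [-0.0, 0.001, -1.0]]
force: [1.1, -1.9, -9.9]
opening: 0.287
grasp_force: 30.0
```

```bash
python3 arc.py 0.1336 263.5 264.5 266
```

```text
pos [ 0.5882 -0.22    0.138 ] F [ 1.1 -1.9 -9.9] r 0.08491727051745732 ang 263.7470490181578
263.5 [-0.    -0.001  0.015]
264.5 [-0.     0.004  0.015]
266.0 [-0.     0.011  0.015]
```

At 263.7°. I'll lower 6 mm to probe, which goes about 1.5 mm below the face if the slot is there.

{"api": "step_arm", "payload": {"steps": [[0, 0, 0.006, 0, 0, 0, 1], [0, 0, 0.012, 0, 0, 0, 1], [0, 0, 0.016, 0, 0, 0, 1], [0, 0, 0.018, 0, 0, 0, 1], [0, 0, 0.019, 0, 0, 0, 1]]}}

```text
time_s: 9.02
position: [0.588, -0.2201, 0.1326]
tcp_rot: [[0.107, 0.994, 0.002], [0.994, -0.107, -0.001], [-0.0, 0.002, -1.0]]
force: [2.8, -1.3, -8.2]
opening: 0.287
grasp_force: 30.0
```

{"api": "step_arm", "payload": {"steps": [[0, 0, 0.004, 0, 0, 0, 1], [0, 0, 0.007, 0, 0, 0, 1], [0, 0, 0.007, 0, 0, 0, 1]]}}

```text
time_s: 9.27
position: [0.5879, -0.2201, 0.1305]
tcp_rot: [[0.107, 0.994, 0.002], [0.994, -0.107, -0.001], [-0.0, 0.002, -1.0]]
force: [3.2, -2.4, -8.0]
opening: 0.281
grasp_force: 30.0
```

The spring still pulls at 3 mm below the face, so the pin is in the slot. Keep lowering.

{"api": "step_arm", "payload": {"steps": [[0, 0, 0.004, 0, 0, 0, 1], [0, 0, 0.008, 0, 0, 0, 1], [0, 0, 0.012, 0, 0, 0, 1], [0, 0, 0.016, 0, 0, 0, 1], [0, 0, 0.016, 0, 0, 0, 1]]}}

```text
time_s: 9.68
position: [0.5878, -0.2201, 0.1256]
tcp_rot: [[0.107, 0.994, 0.001], [0.994, -0.107, -0.001], [-0.0, 0.001, -1.0]]
force: [3.1, -1.1, -6.6]
opening: 0.285
grasp_force: 30.0
```

{"api": "step_arm", "payload": {"steps": [[0, 0, 0.003, 0, 0, 0, 1], [0, 0, 0.005, 0, 0, 0, 1], [0, 0, 0.005, 0, 0, 0, 1]]}}

```text
time_s: 9.93
position: [0.5878, -0.2202, 0.1242]
tcp_rot: [[0.107, 0.994, 0.001], [0.994, -0.107, -0.001], [-0.0, 0.001, -1.0]]
force: [4.0, -1.3, -4.4]
opening: 0.29
grasp_force: 30.0
```

{"api": "step_arm", "payload": {"steps": [[0, 0, 0.002, 0, 0, 0, 1], [0, 0, 0.002, 0, 0, 0, 0.2], [0, 0, 0.002, 0, 0, 0, 0], [0, 0, 0.002, 0, 0, 0, -0.3], [0, 0, 0.002, 0, 0, 0, -0.3], [0, 0, 0.002, 0, 0, 0, -0.3], [0, 0, 0.002, 0, 0, 0, -0.3], [0, 0, 0.002, 0, 0, 0, -0.3]]}}

```text
time_s: 10.6
position: [0.5871, -0.2199, 0.1234]
tcp_rot: [[0.106, 0.994, -0.001], [0.994, -0.106, 0.0], [0.0, -0.001, -1.0]]
force: [0.1, 0.8, 1.2]
opening: 0.638
grasp_force: 0.0
```

{"api": "step_arm", "payload": {"steps": [[0, 0, -0.05, 0, 0, 0, -0.3], [0, 0, -0.15, 0, 0, 0, -0.3], [0, 0, -0.27, 0, 0, 0, -0.3], [0, 0, -0.35, 0, 0, 0, -0.3], [0, 0, -0.35, 0, 0, 0, -0.3], [0, 0, -0.35, 0, 0, 0, -0.3]]}}

```text
time_s: 11.1
position: [0.588, -0.2204, 0.2302]
tcp_rot: [[0.106, 0.994, 0.003], [0.994, -0.106, -0.002], [-0.002, 0.003, -1.0]]
force: [-0.4, -0.8, -0.1]
opening: 0.649
grasp_force: 0.0
```

Run:
```python
from h import *
s=capture("scene")
a=s["image"][120:240,150:270,::-1]
cv2.imwrite("pics/z5.png",cv2.resize(a,(600,600),interpolation=cv2.INTER_CUBIC))
for z in(.107,.137,.147,.117):print(z,[ (5*(x-o)) for x,o in zip(proj(s,(.5888,-.2203,z)),(150,120))])
print(read_state()["opening"],read_state()["force"])
```

```text
0.107 [np.float64(204.91106868382644), np.float64(335.88176466819004)]
0.137 [np.float64(200.40594625790703), np.float64(297.39399833419486)]
0.147 [np.float64(198.87354277522917), np.float64(284.3025034546366)]
0.117 [np.float64(203.42447747153955), np.float64(323.18164915445993)]
0.6510894103592769 [ 0.44336801 -0.08027805  0.27806357]
```

View pics/z5.png

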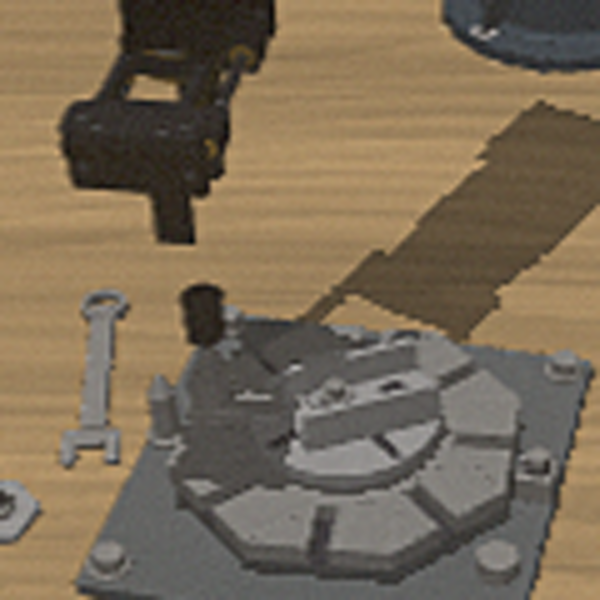

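The knob spans rows 285–345 at column 203, which matches the home height (riding on the plate it would end near 331). The jaws are clear, so I'll hand in.

```bash
python3 -c "
from rig import *
print(hand_in())"
```

```text
the job is handed in; nothing more can be done
None
```

I swung the table about 101° anticlockwise (the shorter way) to the load station by the cone-topped post; the last picture shows the plunger fully home and the knob released, and the job was handed in at about 11 s (no verdict was returned).

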